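Jack up the tail end of a bench lathe and hold it

ROBOT

A 6-joint arm with a two-finger parallel gripper is mounted at the origin on the work surface. World frame = base frame: x ahead of the robot, y to its left, z up, the work surface at z = 0. Lengths are in m, angles in rad, forces in N, time in s.
With the tool pointing down it reaches from about 0.4 to 0.825 m from the base axis. Payload 7 kg.
Tool frame: the origin (TCP) lies between the finger pads; the fingertips stand 8 mm ahead of it and the grasp point (between the pads) lies 11 mm behind it (arm.finger_overhang is the distance from the TCP to the fingertips, in m); z points along the fingers, y is the line along which they close (so a half turn about z gives the same grasp; the last joint's range is limited). The gripper opens to 88 mm and grips with 3 to 60 N. Pads are 19 mm wide; open, the fingers measure 130 mm over their backs; the gripper's body (78 mm by 193 mm) begins 47 mm behind the grasp point.
Start: joints at [1.42, 0.359, 0.012, 0, -1.224, -0.288], TCP at [0.287, 0.611, 0.235] pointing down, gripper open.
Joint ranges: [-3.07, 3.07], [-1.43, 2.12], [-1.02, 1.25], [-3.03, 1.67], [-3.05, -0], [-3.03, 3.03]. Speed limits (rad/s): [2.39, 2.39, 3.01, 3.14, 3.14, 3.14].

INTERFACE

Orientations are given as [roll, pitch, yaw] about the fixed x, y, z axes, in that order (R = Rz(yaw) Ry(pitch) Rx(roll)).
In Python, from station import arm gives the robot as it stands.
- The arm moves only by the tool move_arm, never from a script. Its argument "rows" is text: rows parted by semicolons, each of 7 numbers parted by spaces: the turn, a rotation vector about the tool's x, y, z in degrees, then the shift along the tool's x, y, z in m, then the finger opening in m, from 0 to 0.0876. A call has 1 to 8 rows; each row shifts and turns the commanded pose from where the row before left it, along the tool's axes as they then stand; what a row does not reach is not made up. A row lasts 1/8 s, in which the tool goes at most 62.5 mm and 10.7 degrees, less where a joint would pass 70% of its speed; a pose out of reach is approached as far as the arm can. A call is refused whole if a number of a shift passes 0.0625 or a number of a turn 10.7, either way. A call with a gripper value outside its range is refused whole. The fingers move at their own pace and stop on an object; "squeeze" is the grip in N (left out, the last holds). Time passes only in rows, so rows that do not move let the fingers close. It gives the time, the measured TCP pose, the force, the opening and the grip force at its end, in the units of the state.
- arm.get_state(): the state, without advancing time (a new reading comes with each control period).
- arm.grab_frame(name): name is "scene" or "top" or "wrist"; returns (picture, depth): 400x640x3 uint8, blue, green, red; 400x640 float32, m along the optical axis (not along the pixel's ray), 0 where there is no reading.
- arm.camera_model(name): a dict with "mtx" (3x3 intrinsics, pixels), "camera_from_world" (4x4, takes a point from world to camera coordinates); the wrist camera has in their place "mount" (4x4, takes a point from camera to tool coordinates, whose origin is the TCP and whose axes are the flange's). Camera axes: x right, y down, z forward; pixel columns grow to the right and rows downward; lengths in m; the calibration is good to about 2 mm. A picture is of the moment at which its call begins: read the wrist's pose just before it. camera_model takes no time and is no camera call.
- arm.job_done(): hands the job in; it is judged then, once.
The state is a dict: "t": time; "q": joint angles; "qd": joint speeds; "joint_efforts": joint torques, N m; "eef_pos": TCP position; "ee_rot": TCP orientation; "force": force on the tool from outside, world axes, zero at the start; "moment": the same for the moment, N m; "width": finger opening in m; "gripper_force": force on a finger pad.
Only numpy, scipy, OpenCV 4.12 (cv2) and the standard library are available. Lean on these libraries where they do the work, as an engineer would, in place of code of your own. Each camera call takes 0.05 s, during which the arm holds its last target. There are 200 camera calls.

TASK

I want to slip packers under the two feet at the tail end of the wood lathe: stand the small ratchet jack on the bench with its saddle squarely under the ring mark on the lifting lug at that end of the bed, then pump the jack's handle until both tail feet hang a good centimetre clear of the bench. Finish holding the handle pressed fully down, without letting go, so that the jack alone carries that end of the lathe, and leave everything else on the bench where it is.

Things in the scene. Friction and masses are not known exactly. Their poses are not given: they have to be found in the camera images.
- lathe: grey bench wood lathe, 18 kg, 0.7 m long, its bed running from mid-bench to -y; fixed in place, it can only tip up about its headstock feet at the -y end. Origin on the bench below the lift mark; those feet are 600 mm from it along -y; 30 to 45 N at the lug lifts it, and it falls back if nothing carries it; +y along the bed out of the tail end, z up. Bed 118 mm high, tailstock 290 mm; the bed ends 45 mm and the tailstock handwheel 170 mm short of the lift mark
- lift_mark (a point): centre of the flat lift pad (28 mm diameter) under the steel lifting lug, 94 mm above the bench. The lug, 50 mm wide, top face 112 mm high, sticks out of the tail end of the bed and ends 30 mm past the mark; a punched ring with a dot on its top lies straight above the pad. Axes as the lathe's
- tail_feet (a point): midway between the undersides of the two rubber feet (140 mm apart) at the tail end, 115 mm from the mark towards the headstock; its height is the feet's clearance. With the feet 10 mm up the lug is 12 mm up
- jack: loose ratchet jack of dark steel, 1 kg. Origin on its underside; +x towards its saddle end, z up. Foot plate 8 mm thick, x -95 to +115 mm, 76 mm wide. Saddle at x = +85 mm; handle pivot at x = +55 mm, 58 mm high; the handle points to -x and up, overhanging the plate. Carry it by its cheeks or slide it (friction about 0.6). Starts with +x roughly towards -y, at the lathe
- jack_cheeks (a point): where to grip the jack: midway between its two upright cheek plates, jack x = 0, 60 mm above its underside. Cheeks: 46 mm over their outer faces (jack y), 72 mm high, x -55 to +65 mm; centre of mass at x about +16 mm. The handle rises out between them: top side 89 mm high at x = 0, 110 mm at x = -50 mm
- saddle (a point): centre of the top of the round saddle (37 mm diameter), 80 mm high when lowered (at the start): 14 mm below the lift pad. Each full stroke of the handle (short ones gain nothing) wins 10 mm and the ratchet keeps it up; at the bottom of a stroke it stands about 4 mm higher. With the handle down the tail feet are about 6 mm up after two strokes, 14 mm after three; four at most
- pump_handle: the jack's pump handle: steel bar of 14 mm diameter, its last 105 mm a black rubber grip of 22 mm. Origin at the pivot; it runs 235 mm from there along (-0.929, 0, 0.371) of its own frame. Pressed down from above; takes 3 to 5 N free, 8 to 14 N at the grip when lifting the lathe; springs back up by itself when let go
- handle_grip (a point): point on the axis of the rubber grip, 195 mm from the pivot, where to press: with the handle up 130 mm above the bench at jack x = -126 mm; fully down 25 mm above the bench at jack x = -137 mm
- handle_swing (a joint): downward swing of the handle, rad: 0 up (rest, 22 degrees above level), 0.55 fully down on its stop (10 degrees below level)
- ram_rise (a joint): rise of the saddle, m: 0 lowered, 0.046 at most
- packer_a: plywood packer 70 x 45 x 10 mm lying flat near the robot's side of the lathe; leave alone; origin at the middle of its underside
- packer_b: a second such plywood packer; leave alone; origin at the middle of its underside
- gouge: turning tool, 260 mm, lying, with a brown wooden handle of 26 mm diameter; leave alone; origin at the middle of its length, on the bench
- hammer: hammer, 260 mm, lying; leave alone; origin at the middle of its length, on the bench
- jar_a: glass jar with steel lid, 68 mm diameter, 100 mm tall; leave alone; origin at the middle of its underside
- jar_b: smaller glass jar with steel lid, 60 mm diameter, 85 mm tall; leave alone; origin at the middle of its underside
- tin: steel tin with paper label, 84 mm diameter, 105 mm tall; leave alone; origin at the middle of its underside
- blank: dark square turning blank 45 x 160 x 45 mm, lying; leave alone; origin at the middle of its underside

How it is judged:
On the way, in this order (a step that is already met when the one before it is completed fails the run):
1. the jack stands on the bench with its saddle under the lift mark (within 12 mm), the lathe still down on its feet (horizontal distance between saddle and lift_mark below 0.012 m and height (world z) of jack below 0.005 m and angle between jack's own z axis and vertical below 0.05 rad and height (world z) of tail_feet below 0.002 m), for 0.2 s.
2. pumped up: both tail feet at least 10 mm clear of the bench (height (world z) of tail_feet above 0.01 m), for 0.2 s.
At the end, for the whole second after the job is handed in: Tail feet 10 mm or more clear and the lathe still; jack upright on the bench, its saddle within 16 mm of the lift mark and carrying over 12 N of the lathe; the fingers hold the handle down (0.45 rad or more of 0.55, over 3 N); the robot does not touch the lathe (height (world z) of tail_feet above 0.01 m and horizontal distance between saddle and lift_mark below 0.016 m and angle between jack's own z axis and vertical below 0.05 rad and height (world z) of jack below 0.005 m and contact force between jack and lathe above 12 N and value of joint handle_swing above 0.45 rad and contact force between the fingers and pump_handle above 3 N and contact force between each of the fingers, the arm and lathe below 1 N and linear speed of lathe below 0.01 m/s); the arm keeps its last pose, push and grip.
It fails at once if another thing on the bench moved by more than 30 mm (distance of any of packer_a, packer_b, gouge, hammer, jar_a, jar_b, tin, blank from where it was at the start of the episode above 0.03 m).
It also fails if it takes over 64 s, if anything falls off the work surface, if the arm or the gripper's body presses on something with over 40 N, if the wrist force passes 120 N, or if a joint passes its speed limit or range.

## Working session

There is one attempt and no reset: what is moved stays moved. The work goes in short steps, Python scripts to look and compute and a tool call to move; the robot and the scene stay as the last step left them, time stands still between calls to the robot, and variables do not carry over. Pictures are saved under pics/ and viewed, at most 10 in all, crops included, and the job is handed in when it is done.

Besides the shell and the picture viewer there is one more tool, called after "Call:" as a command line: name --argument value ..., lists and objects as JSON in quotes. move_arm: Moves the arm, as the interface text tells. Its arguments: {"type":"object","properties":{"rows":{"type":"string"},"squeeze":{"type":"number"}},"required":["rows"]}

```bash
mkdir -p pics; ls; python3 - <<'E'
from station import arm
import cv2,numpy as np
np.set_printoptions(precision=4,suppress=True)
print(arm.get_state())
for n in("top","scene"):
    p,d=arm.grab_frame(n); cv2.imwrite(f"pics/{n}0.png",p); np.save(f"pics/{n}0.npy",d); print(n,arm.camera_model(n))
print(arm.camera_model("wrist"))
E
```

```text
pics
{'t': 0.0, 'q': array([ 1.4201,  0.3594,  0.011 , -0.0004, -1.2241, -0.2881]), 'qd': array([ 0.0008, -0.0014, -0.0006,  0.0014,  0.0003, -0.0006]), 'joint_efforts': array([  0.0016, -58.2724,  29.3044,   6.9965,   0.007 ,  -0.0002]), 'eef_pos': array([0.2866, 0.6106, 0.2336]), 'ee_rot': array([ 3.1399, -0.0001, -0.4389]), 'force': array([ 0.2967, -0.1889, -0.5962]), 'moment': array([0.0237, 0.02  , 0.0092]), 'gripper_force': 0.0, 'width': 0.08762617717803406}
top {'mtx': array([[390.3031,   0.    , 314.475 ],
       [  0.    , 390.3031, 200.0483],
       [  0.    ,   0.    ,   1.    ]]), 'camera_from_world': array([[-0.0743, -0.9972,  0.0007,  0.1685],
       [-0.9743,  0.0725, -0.2131,  0.5599],
       [ 0.2124, -0.0165, -0.977 ,  1.0059],
       [ 0.    ,  0.    ,  0.    ,  1.    ]])}
scene {'mtx': array([[402.7233,   0.    , 319.6347],
       [  0.    , 402.7233, 196.3616],
       [  0.    ,   0.    ,   1.    ]]), 'camera_from_world': array([[ 0.087 ,  0.9962,  0.0081, -0.1876],
       [ 0.6711, -0.0526, -0.7395, -0.2692],
       [-0.7362,  0.0698, -0.6731,  1.6964],
       [ 0.    ,  0.    ,  0.    ,  1.    ]])}
{'mtx': array([[325.4508,   0.    , 324.952 ],
       [  0.    , 325.4508, 199.2528],
       [  0.    ,   0.    ,   1.    ]]), 'mount': array([[-0.0003, -0.9546, -0.298 ,  0.0802],
       [ 1.    , -0.0005,  0.0006,  0.0001],
       [-0.0008, -0.298 ,  0.9546, -0.1498],
       [ 0.    ,  0.    ,  0.    ,  1.    ]])}
```

View pics/top0.png

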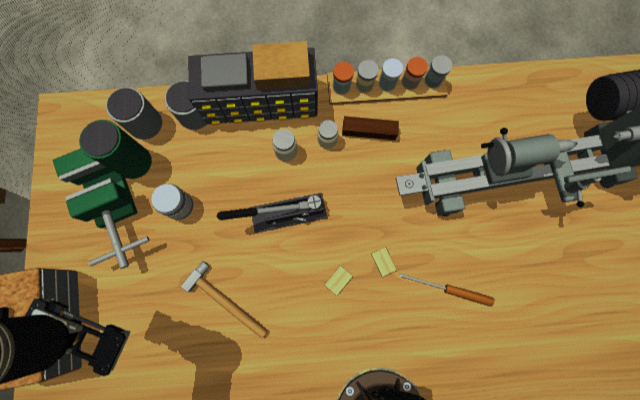

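View pics/scene0.png

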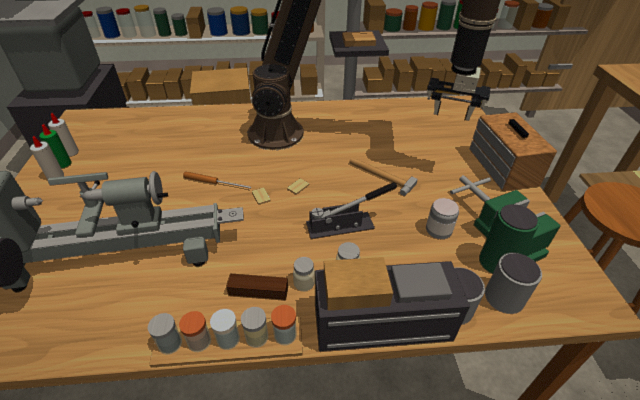

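The top view shows the lug ring near (408,184), the jack saddle near (313,202) and its grip near (235,214). The jars, hammer and packers are clear of the jack's path. I'll enlarge it.

```bash
python3 - <<'E'
import cv2,numpy as np
p=cv2.imread("pics/top0.png")
a=cv2.resize(p[180:240,210:340],None,fx=6,fy=6,interpolation=cv2.INTER_CUBIC)[:,:780]
b=cv2.resize(p[165:205,390:450],None,fx=6,fy=6,interpolation=cv2.INTER_CUBIC)
c=np.zeros((600,780,3),np.uint8); c[:360]=a; c[360:600,:360]=b
s=cv2.imread("pics/scene0.png"); e=cv2.resize(s[195:235,200:270],None,fx=6,fy=6,interpolation=cv2.INTER_CUBIC)
c[360:600,360:780]=e
cv2.imwrite("pics/crop.png",c)
E
```

```text
(no output)
```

View pics/crop.png

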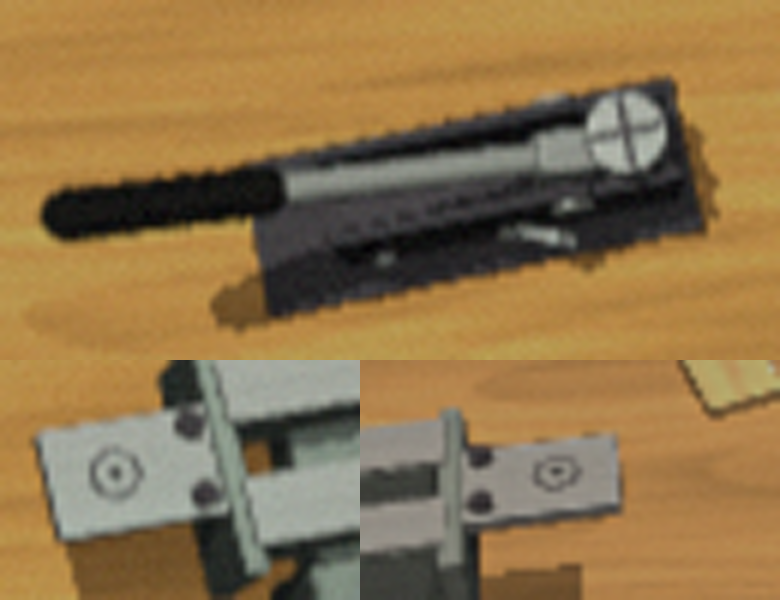

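Saddle centre at top-view (314.1,201.4), ring dot at (408.75,183.4), and in the scene view at (232.25,213.4). Now to compute poses.

```bash
cat > h.py <<'E'
import numpy as np,cv2
from station import arm
np.set_printoptions(precision=4,suppress=True)
def hit(n,u,v,z,pose=None):
    m=arm.camera_model(n);K=np.array(m["mtx"])
    T=np.linalg.inv(m["camera_from_world"]) if pose is None else pose@np.array(m["mount"])
    r=T[:3,:3]@np.linalg.solve(K,[u,v,1.]);o=T[:3,3]
    return o+r*(z-o[2])/r[2]
E
python3 - <<'E'
from h import *
f=lambda cx,cy,ox,oy:(ox+(cx+.5)/6-.5,oy+(cy+.5)/6-.5)
ring=hit("top",408.75,183.4,.112); r2=hit("scene",232.25,213.4,.112); print("ring",ring,r2)
sad=hit("top",*f(627,131,210,180),.080); print("saddle",sad)
end=hit("top",*f(62,215,210,180),.140); print("grip end",end)
c=[hit("top",*f(x,y,210,180),.008) for x,y in((675,80),(705,230),(268,318))];print("corners",*c)
d=sad-end;print("yaw handle",np.degrees(np.arctan2(d[1],d[0])))
d=c[1]-c[2];print("yaw edge",np.degrees(np.arctan2(d[1],d[0])),np.linalg.norm(d), np.linalg.norm(c[1]-c[0]))
d=c[1]-c[0];print("yaw end edge+90",np.degrees(np.arctan2(d[1],d[0])))
l=[hit("top",*f(x,y-360,390,165),.112) for x,y in((38,437),(62,541))];print("lug",*l)
d=l[1]-l[0];print(np.degrees(np.arctan2(d[1],d[0])))
# lathe axis: handwheel etc.
E
```

```text
ring [ 0.5858 -0.1223  0.112 ] [ 0.5894 -0.1208  0.112 ]
saddle [0.5629 0.1282 0.08  ]
grip end [0.5318 0.3666 0.14  ]
corners [0.6015 0.1022 0.008 ] [0.5277 0.0938 0.008 ] [0.5012 0.3018 0.008 ]
yaw handle -82.57517397774635
yaw edge -82.7376263812539 0.20971556150953666 0.07428329162335776
yaw end edge+90 -173.4774402716824
lug [ 0.6044 -0.0907  0.112 ] [ 0.5572 -0.0956  0.112 ]
-174.15847065077114
```

Call:
move_arm --rows "0 0 0 .0516 .0319 .004 .0876;0 0 0 .0516 .0319 .004 .0876;0 0 0 .0516 .0319 .004 .0876;0 0 0 .0516 .0319 .004 .0876;0 0 0 .0516 .0319 .004 .0876;0 0 0 .0516 .0319 .004 .0876;0 0 0 .0516 .0319 .004 .0876;0 0 0 .0516 .0319 .004 .0876"

```text
t: 1.1
eef_pos: [0.5527, 0.2028, 0.2023]
ee_rot: [3.141, 0.0, -0.439]
force: [1.1, 0.5, 1.0]
width: 0.0878
gripper_force: 0.0
```

Call:
move_arm --rows "0 0 7.2 0 0 0 .0876;0 0 7.2 0 0 0 .0876;0 0 7.2 0 0 0 .0876;0 0 7.2 0 0 0 .0876;0 0 7.2 0 0 0 .0876;0 0 7.2 0 0 0 .0876;0 0 7.2 0 0 0 .0876;0 0 7.2 0 0 0 .0876"

```text
t: 2.1
eef_pos: [0.5518, 0.2045, 0.2022]
ee_rot: [3.141, -0.0, -1.448]
force: [1.2, -0.1, 1.0]
width: 0.0877
gripper_force: 0.0
```

```bash
cat >> h.py <<'E'
from scipy.spatial.transform import Rotation as R
def pose():
    s=arm.get_state();T=np.eye(4);T[:3,:3]=R.from_euler("xyz",s["ee_rot"]).as_matrix();T[:3,3]=s["eef_pos"];return T
E
python3 - <<'E'
from h import *
T=pose();np.save("pics/w1T.npy",T);p,d=arm.grab_frame("wrist");cv2.imwrite("pics/w1.png",p)
E
```

```text
(no output)
```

View pics/w1.png

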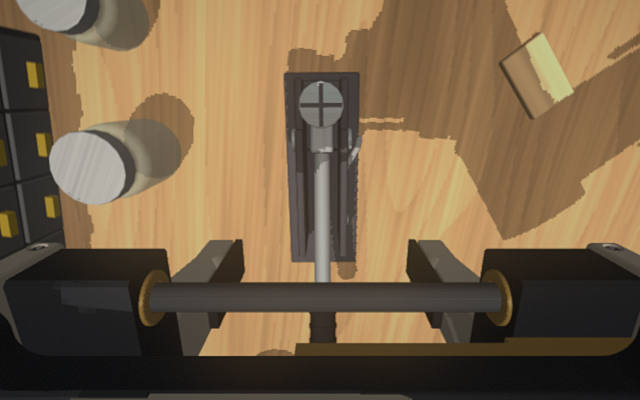

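The saddle is at (321.5,105) and the plate's front corners at (285,72) and (359,72). The jack lies square between the fingers.

```bash
python3 - <<'E'
from h import *
T=np.load("pics/w1T.npy");i=np.linalg.inv(T)
for n,u,v,z in(("sad",321.5,105,.08),("fl",285,72,.008),("fr",359,72,.008),("bl",291,262,.008),("br",356,262,.008)):
    w=hit("wrist",u,v,z,T);print(n,w,(i@[*w,1])[:2])
E
```

```text
sad [0.5628 0.13   0.08  ] [ 0.0752 -0.002 ]
fl [0.6028 0.1048 0.008 ] [ 0.1051 -0.0386]
fr [0.5303 0.0959 0.008 ] [0.1051 0.0345]
bl [0.5779 0.3122 0.008 ] [-0.1038 -0.0392]
br [0.5019 0.3029 0.008 ] [-0.1038  0.0373]
```

Call:
move_arm --rows "0 0 0 -.002 -.0015 .03 .0876;0 0 0 0 0 .03 .0876;0 0 0 0 0 .03 .0876;0 0 0 0 0 .03 .0876;0 0 0 0 0 .02 .0876;0 0 0 0 0 .009 .0876;0 0 0 0 0 0 .0876;0 0 0 0 0 0 .0876"

```text
t: 3.15
eef_pos: [0.5538, 0.2071, 0.0544]
ee_rot: [-3.14, 0.001, -1.444]
force: [0.1, 0.1, 1.3]
width: 0.0875
gripper_force: 0.0
```

Call:
move_arm --rows "0 0 0 0 0 0 .04;0 0 0 0 0 0 .04;0 0 0 0 0 0 .04;0 0 0 0 0 0 .04;0 0 0 0 0 0 .04;0 0 0 0 0 0 .04" --squeeze 45

```text
t: 3.9
eef_pos: [0.5538, 0.207, 0.0537]
ee_rot: [-3.141, 0.0, -1.444]
force: [3.5, -0.1, 0.0]
width: 0.0456
gripper_force: 45.0
```

Call:
move_arm --rows "0 0 0 0 0 -.004 .04;0 0 0 .02 .001 0 .04;0 0 0 .04 .001 0 .04;0 0 0 .05 .0015 0 .04;0 0 0 .05 .0015 0 .04;0 0 0 .04 .001 0 .04;0 0 0 .03 .001 0 .04;0 0 0 0 0 0 .04"

```text
t: 4.9
eef_pos: [0.5734, -0.0251, 0.0564]
ee_rot: [3.138, -0.0, -1.448]
force: [0.2, 1.0, -10.2]
width: 0.0458
gripper_force: 45.0
```

```bash
python3 - <<'E'
from h import *
T=pose();np.save("pics/w2T.npy",T);p,d=arm.grab_frame("wrist");cv2.imwrite("pics/w2.png",p);print(arm.get_state())
p,d=arm.grab_frame("top");cv2.imwrite("pics/t2.png",p)
E
```

```text
{'t': 4.95, 'q': array([ 0.2984,  0.3731, -0.4261, -0.0009, -0.7744, -0.1741]), 'qd': array([ 0.0311, -0.0031,  0.0083, -0.0013,  0.0065, -0.0094]), 'joint_efforts': array([ -1.005 , -57.0558,  24.8774,   6.6871,  -0.0598,   0.1425]), 'eef_pos': array([ 0.5738, -0.024 ,  0.0565]), 'ee_rot': array([ 3.1387,  0.0001, -1.4471]), 'force': array([  0.3548,  -0.0246, -10.1608]), 'moment': array([ 0.3529, -0.0307,  0.0251]), 'gripper_force': 44.966556429862976, 'width': 0.04603580235472915}
```

View pics/w2.png

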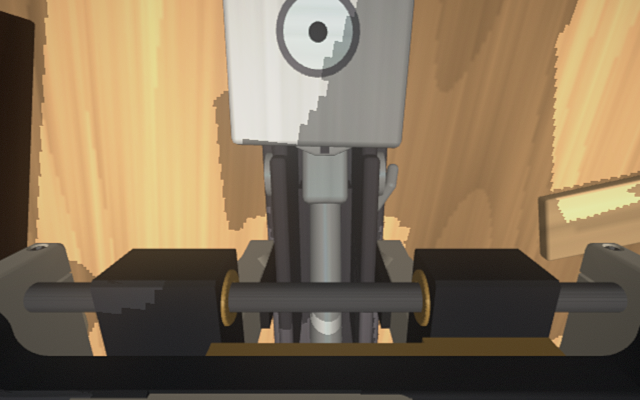

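The ring dot is at (318,31.5) and the lug's end edge runs from about (233,141) to (403,147).

```bash
python3 - <<'E'
from h import *
T=np.load("pics/w2T.npy");i=np.linalg.inv(T)
f=lambda u,v,z:(i@[*hit("wrist",u,v,z,T),1])[:2]
print("ring",hit("wrist",318,31.5,.112,T),f(318,31.5,.112))
a,b=f(233,141,.112),f(403,147,.112);print(a,b,np.degrees(np.arctan2(b[0]-a[0],b[1]-a[1])))
a,b=f(225,0,.112),f(232,135,.112);print(a,b,np.degrees(np.arctan2(b[1]-a[1],a[0]-b[0])))
a,b=f(413,0,.112),f(404,135,.112);print(a,b,np.degrees(np.arctan2(b[1]-a[1],a[0]-b[0])))
print("handle",f(325,220,.075),f(325,165,.066))
E
```

```text
ring [ 0.5866 -0.1214  0.112 ] [ 0.0972 -0.0011]
[ 0.0689 -0.0257] [0.0671 0.0232] -2.064183826182183
[ 0.1044 -0.0247] [ 0.0706 -0.0258] -1.8675357885679689
[0.1045 0.0231] [0.0705 0.0233] 0.24485038350795324
handle [0.0304 0.0007] [0.0527 0.0007]
```

Call:
move_arm --rows "0 0 0 .01 -.001 0 .04;0 0 0 .0095 -.0005 0 .04;0 0 0 0 0 0 .04;0 0 0 0 0 .0025 .04;0 0 0 0 0 .0015 .04;0 0 0 0 0 0 .04;0 0 0 0 0 0 .04"

```text
t: 5.88
eef_pos: [0.5793, -0.0412, 0.0537]
ee_rot: [3.142, 0.0, -1.444]
force: [-2.1, 1.7, -5.2]
width: 0.0459
gripper_force: 45.0
```

```bash
python3 - <<'E'
from h import *
T=pose();print(T[:3,3]);i=np.linalg.inv(T);print((i@[.5868,-.1214,.112,1])[:2],arm.get_state()["force"])
p,d=arm.grab_frame("wrist");cv2.imwrite("pics/w3.png",p)
E
```

```text
[ 0.5793 -0.0412  0.0537]
[0.0805 0.0027] [-2.0953  1.6767 -5.1524]
```

View pics/w3.png

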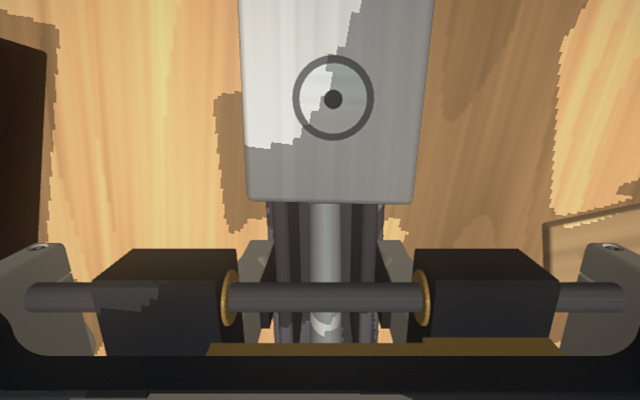

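The ring dot is at (333,100), so the saddle is about 3 mm short and 2 mm to one side. I'll nudge it and release.

Call:
move_arm --rows "0 0 0 .0015 .001 0 .04;0 0 0 .0015 .001 .0005 .04;0 0 0 0 0 .0005 .04;0 0 0 0 0 0 .04;0 0 0 0 0 0 .0876;0 0 0 0 0 0 .0876;0 0 0 0 0 0 .0876;0 0 0 0 0 0 .0876"

```text
t: 6.92
eef_pos: [0.5777, -0.0448, 0.0525]
ee_rot: [3.141, -0.0, -1.444]
force: [-0.6, -0.4, 0.8]
width: 0.0801
gripper_force: 0.0
```

Call:
move_arm --rows "0 0 0 0 0 -.01 .0876;0 0 0 0 0 -.03 .0876;0 0 0 0 0 -.04 .0876;0 0 0 0 0 -.04 .0876;0 0 0 0 0 -.02 .0876;0 0 0 0 0 0 .04;0 0 0 0 0 0 .0"

```text
t: 7.8
eef_pos: [0.5773, -0.0446, 0.1922]
ee_rot: [3.141, 0.0, -1.444]
force: [0.2, 0.5, -1.0]
width: 0.0729
gripper_force: 0.0
```

```bash
python3 - <<'E'
from h import *
T=pose();np.save("pics/w4T.npy",T);print(T[:3,3],arm.get_state()["ee_rot"]);
p,d=arm.grab_frame("wrist");cv2.imwrite("pics/w4.png",p)
q,d=arm.grab_frame("scene");cv2.imwrite("pics/s4.png",q)
c=np.zeros((600,800,3),np.uint8);c[:400,:640]=p
c[400:,:480]=cv2.resize(q[185:235,195:315],None,fx=4,fy=4,interpolation=cv2.INTER_CUBIC)
cv2.imwrite("pics/c4.png",c)
E
```

```text
[ 0.5773 -0.0446  0.1922] [ 3.141   0.0002 -1.4443]
```

View pics/c4.png

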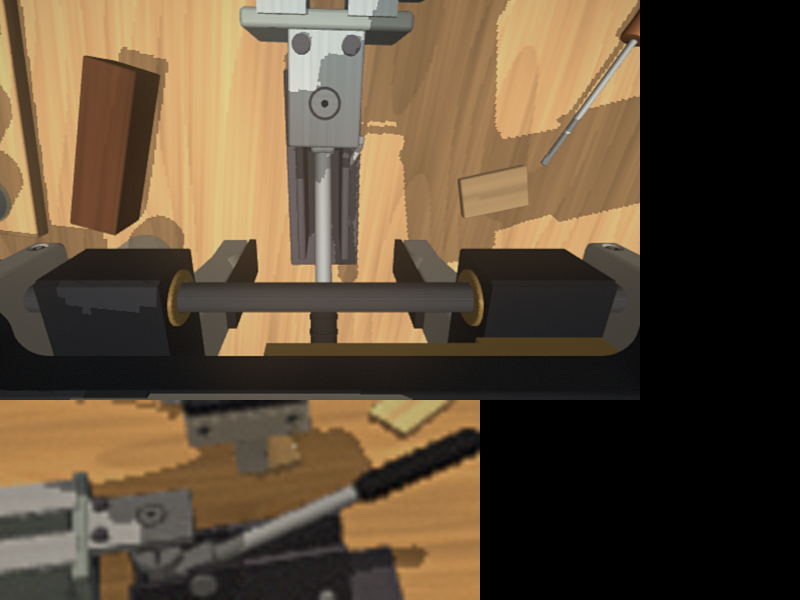

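The ring dot is at (325,103) and the plate's rear corners at (291,264) and (356,264).

```bash
python3 - <<'E'
from h import *
T=np.load("pics/w4T.npy");i=np.linalg.inv(T)
f=lambda u,v,z:(i@[*hit("wrist",u,v,z,T),1])[:2]
print("ring",f(325,103,.112)," w",hit("wrist",325,103,.112,T))
print("rear",f(291,264,.008),f(356,264,.008));print("handle",f(322,180,.075),f(322,260,.108))
E
```

```text
ring [0.0774 0.0008]  w [ 0.5862 -0.1215  0.112 ]
rear [-0.101  -0.0381] [-0.1011  0.0364]
handle [ 0.0145 -0.0017] [-0.0431 -0.0016]
```

Call:
move_arm --rows "0 0 0 -.03 -.001 0 0;0 0 0 -.04 0 0 0;0 0 0 -.04 0 0 0;0 0 0 -.0225 0 0 0;0 0 0 0 0 .015 0;0 0 0 0 0 .015 0;0 0 0 0 0 .005 0;0 0 0 0 0 0 0" --squeeze 30

```text
t: 8.9
eef_pos: [0.5618, 0.086, 0.1568]
ee_rot: [3.14, -0.001, -1.445]
force: [0.3, -0.4, 0.7]
width: 0.0005
gripper_force: 0.0
```

Call:
move_arm --rows "0 0 0 -.001 0 .012 0;0 0 0 -.005 0 .02 0;0 0 0 -.004 0 .02 0;0 0 0 -.003 0 .02 0;0 0 0 -.001 0 .02 0;0 0 0 .001 0 .012 0;0 0 0 .001 0 .006 0;0 0 0 0 0 0 0"

```text
t: 9.9
eef_pos: [0.5607, 0.0988, 0.0476]
ee_rot: [-3.141, 0.0, -1.444]
force: [-0.1, 2.6, 3.0]
width: 0.0003
gripper_force: 1.4
```

Call:
move_arm --rows "0 0 0 .0005 0 .003 0;0 0 0 .0005 0 .002 0;0 0 0 0 0 0 0"

```text
t: 10.28
eef_pos: [0.561, 0.0985, 0.0441]
ee_rot: [-3.14, 0.001, -1.444]
force: [-6.1, 5.6, 14.3]
width: 0.0005
gripper_force: 7.6
```

Call:
move_arm --rows "0 0 0 -.002 0 -.012 0;0 0 0 -.001 0 -.02 0;0 0 0 .002 0 -.025 0;0 0 0 .004 0 -.025 0;0 0 0 .005 0 -.025 0;0 0 0 .003 0 -.012 0;0 0 0 0 0 0 0;0 0 0 0 0 0 0"

```text
t: 11.28
eef_pos: [0.5613, 0.0867, 0.1605]
ee_rot: [3.14, -0.0, -1.444]
force: [-0.3, 0.5, -0.3]
width: 0.0004
gripper_force: 0.0
```

```bash
python3 - <<'E'
from h import *
s=arm.get_state();print(s["eef_pos"],s["force"])
p,d=arm.grab_frame("top");cv2.imwrite("pics/t5.png",p);o=cv2.imread("pics/top0.png")
q,d=arm.grab_frame("scene");cv2.imwrite("pics/s5.png",q)
c=np.zeros((600,800,3),np.uint8)
c[:300,:800]=cv2.resize(p[165:240,270:470],None,fx=4,fy=4)
c[300:,:800]=cv2.resize(q[175:250,180:380],None,fx=4,fy=4)
cv2.imwrite("pics/c5.png",c)
E
```

```text
[0.5613 0.0867 0.1605] [-0.2507  0.4515 -0.2568]
```

View pics/c5.png

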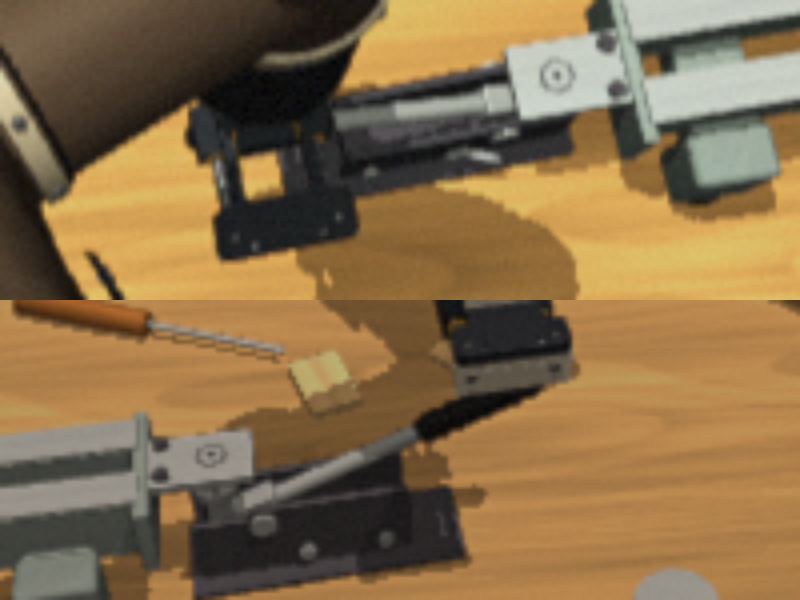

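Call:
move_arm --rows "0 0 0 -.002 0 .016 0;0 0 0 -.005 0 .021 0;0 0 0 -.004 0 .021 0;0 0 0 -.003 0 .02 0;0 0 0 -.001 0 .02 0;0 0 0 .001 0 .012 0;0 0 0 .002 0 .006 0;0 0 0 0 0 .003 0"

```text
t: 12.38
eef_pos: [0.5611, 0.1004, 0.0429]
ee_rot: [-3.14, 0.001, -1.443]
force: [-9.1, 6.4, 27.2]
width: 0.0006
gripper_force: 13.8
```

Call:
move_arm --rows "0 0 0 0 0 .001 0;0 0 0 0 0 0 0"

```text
t: 12.62
eef_pos: [0.5611, 0.1004, 0.043]
ee_rot: [-3.139, 0.001, -1.443]
force: [-8.9, 6.1, 25.5]
width: 0.0006
gripper_force: 13.0
```

Call:
move_arm --rows "0 0 0 -.002 0 -.014 0;0 0 0 -.001 0 -.022 0;0 0 0 .002 0 -.025 0;0 0 0 .004 0 -.025 0;0 0 0 .005 0 -.025 0;0 0 0 .004 -.002 -.012 0;0 0 0 0 0 0 0;0 0 0 0 0 0 0"

```text
t: 13.62
eef_pos: [0.5633, 0.0871, 0.163]
ee_rot: [3.14, -0.0, -1.444]
force: [0.5, 0.5, 0.0]
width: 0.0003
gripper_force: 0.0
```

```bash
python3 - <<'E'
from h import *
s=arm.get_state();print(s["eef_pos"],s["force"])
p,d=arm.grab_frame("top");cv2.imwrite("pics/t6.png",p)
q,d=arm.grab_frame("scene");cv2.imwrite("pics/s6.png",q)
c=np.zeros((600,800,3),np.uint8)
c[:300,:800]=cv2.resize(p[165:240,270:470],None,fx=4,fy=4)
c[300:,:800]=cv2.resize(q[175:250,180:380],None,fx=4,fy=4)
cv2.imwrite("pics/c6.png",c)
E
```

```text
[0.5633 0.0871 0.163 ] [0.5184 0.5431 0.0093]
```

View pics/c6.png

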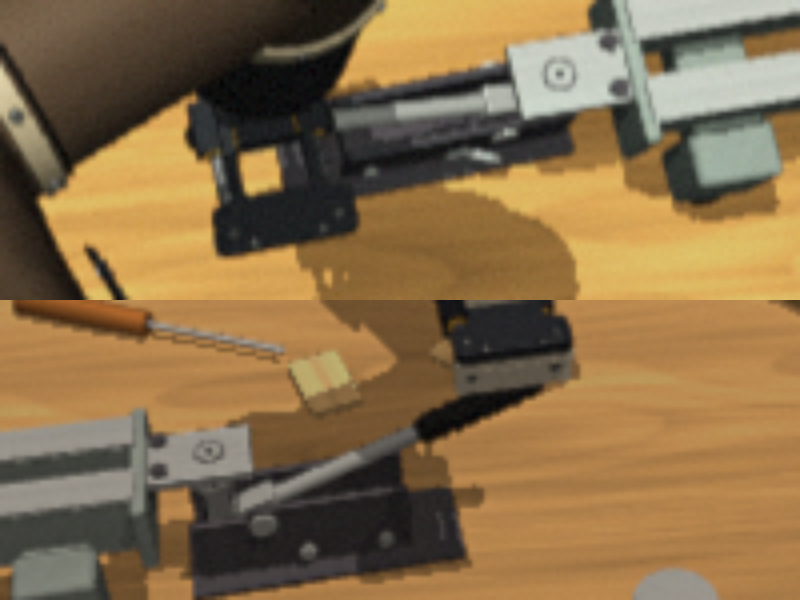

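The ring has risen about 1 px in the scene view (from (210,455) to (208,451) in the crop), so the lug is lifting. The jack hasn't moved. Now the third stroke.

Call:
move_arm --rows "0 0 0 -.002 0 .018 0;0 0 0 -.005 0 .021 0;0 0 0 -.004 0 .021 0;0 0 0 -.003 0 .02 0;0 0 0 -.001 0 .02 0;0 0 0 .001 0 .012 0;0 0 0 .002 0 .006 0;0 0 0 0 0 .003 0"

```text
t: 14.72
eef_pos: [0.5638, 0.1011, 0.0441]
ee_rot: [-3.138, 0.002, -1.443]
force: [-3.7, 7.6, 15.0]
width: 0.0003
gripper_force: 8.0
```

Call:
move_arm --rows "0 0 0 0 0 .001 0;0 0 0 0 0 0 0;0 0 0 0 0 0 0;0 0 0 0 0 0 0"

```text
t: 15.22
eef_pos: [0.5639, 0.1011, 0.044]
ee_rot: [-3.138, 0.002, -1.443]
force: [-4.6, 7.4, 14.2]
width: 0.0002
gripper_force: 7.9
```

```bash
python3 - <<'E'
from h import *
s=arm.get_state();print(s["eef_pos"],s["force"])
p,d=arm.grab_frame("top");cv2.imwrite("pics/t7.png",p)
q,d=arm.grab_frame("scene");cv2.imwrite("pics/s7.png",q)
# lug shift between scene frames by phase correlation on the lug patch
g=lambda f:np.float32(cv2.cvtColor(cv2.imread(f),6))[203:224,216:242]
w=cv2.createHanningWindow((26,21),cv2.CV_32F)
for f in("s5","s6","s7"):print(f,cv2.phaseCorrelate(g("pics/scene0.png"),g(f"pics/{f}.png"),w))
m=arm.camera_model("scene")
def pr(P):
    c=np.array(m["camera_from_world"])@[*P,1];c=np.array(m["mtx"])@c[:3];return c[:2]/c[2]
for dz in(.007,.012,.017):print(dz,pr([.5866,-.1214,.112+dz])-pr([.5866,-.1214,.112]))
c=np.zeros((600,800,3),np.uint8)
c[:300]=cv2.resize(p[165:240,270:470],None,fx=4,fy=4);c[300:]=cv2.resize(q[175:250,180:380],None,fx=4,fy=4)
cv2.imwrite("pics/c7.png",c)
E
```

```text
[0.5639 0.1011 0.044 ] [-4.6093  7.3725 14.1582]
s5 ((0.49260569034421486, -0.00881940484688748), 1.0135444581140707)
s6 ((0.2725285901118646, -1.001373035394728), 0.9751557928544504)
s7 ((-0.21376668895938167, -3.788786626385395), 0.261836040167161)
0.007 [-0.3312 -1.707 ]
0.012 [-0.5693 -2.9347]
0.017 [-0.8089 -4.1695]
```

View pics/c7.png

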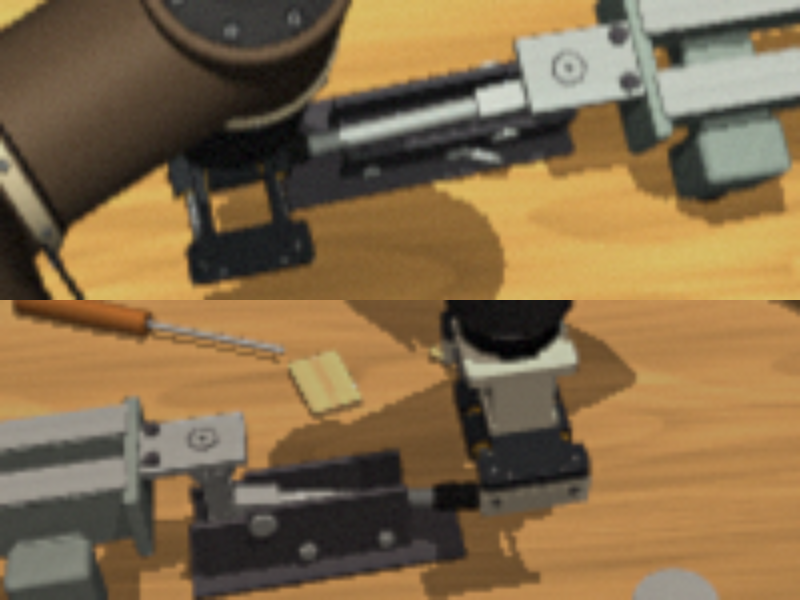

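Call:
move_arm --rows "0 0 0 0 0 .001 0;0 0 0 0 0 0 0;0 0 0 0 0 0 0;0 0 0 0 0 0 0"

```text
t: 15.82
eef_pos: [0.5639, 0.1011, 0.0434]
ee_rot: [-3.138, 0.002, -1.443]
force: [-5.8, 7.0, 18.6]
width: 0.0002
gripper_force: 9.9
```

```bash
python3 -c "
from station import arm
print(arm.job_done())"
```

```text
the job is handed in; nothing more can be done
None
```

The job is handed in, with no verdict returned: the jack stands within about 2 mm of the lift mark, and after three full strokes the images put the tail feet about 13 mm clear; the closed fingers hold the handle on its lower stop with about 19 N.

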